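# Fit the pressure gauge to the bench air outlet's quick coupler

## Robot

A 6-joint arm with a two-finger parallel gripper is mounted at the origin on the work surface. World frame = base frame: x ahead of the robot, y to its left, z up, the work surface at z = 0. Lengths are in m, angles in rad, forces in N, time in s.
With the tool pointing down it reaches from about 0.425 to 1.125 m from the base axis. Payload 14.9 kg.
Tool frame: the origin (TCP) lies midway between the tips of the shut fingers; the grasp point (between the pads) lies 19 mm behind it (grip_point_offset is the distance from the TCP to the grasp point, in m); z points along the fingers, y is the direction in which the jaws open and shut (so a half turn about z gives the same grasp; the last joint's range is limited). The gripper opens to 91 mm and grips with 3 to 60 N. Pads are 32 mm wide; open, the fingers measure 118 mm over their backs; the gripper's body (76 mm by 178 mm) begins 60 mm behind the grasp point.
Start: joints at [-1.241, 0.379, 1.734, -0, 1.028, -0.033], TCP at [0.248, -0.654, 0.214] pointing down, gripper open.
Joint ranges: [-2.77, 2.77], [-0.74, 2.19], [0, 2.66], [-1.06, 4.2], [0.31, 2.87], [-3.08, 3.08]. Speed limits (rad/s): [1.89, 1.89, 2.39, 3.14, 3.14, 3.14].

## Interface

Orientations are given as a unit quaternion [x, y, z, w].
In Python, from bench import get_state, get_image, sign_off, boxes_of, grip_point_offset gives the robot as it stands.
- The arm moves only by the tool carry_out, never from a script. Its argument "targets" is a list of rows, each a list of 7 numbers: the shift along the tool's x, y, z in mm, then the turn, a rotation vector about the tool's x, y, z in rad, then the finger opening in mm, from 0 to 91.2. A call has 1 to 5 rows; each row is the pose to reach, as a shift and turn from the pose commanded when the call began, along the tool's axes at that moment; what a row does not reach only later rows make up. A row lasts 1/8 s, in which the tool goes at most 62.5 mm and 10.7 degrees, less where a joint would pass 70% of its speed; a pose out of reach is approached as far as the arm can. A call with a gripper value outside its range is refused whole. The fingers move at their own pace and stop on an object; "newtons" is the grip in N (left out, the last holds). Time passes only in rows, so rows that repeat a pose let the fingers close. It gives the time, the measured TCP pose, the force and the opening at its end, in the units of the state.
- get_state(): the state, without advancing time (a new reading comes with each control period).
- get_image(name): name is "scene" or "top" or "wrist"; returns a dict with "frame" (400x640x3 uint8, blue, green, red), "intrinsics" (3x3 intrinsics, pixels), "xyz" and "orientation" of the camera in the world. Camera axes: x right, y down, z forward; pixel columns grow to the right and rows downward; lengths in m; the calibration is good to about 2 mm. The wrist camera is an equidistant fisheye: a pixel r from the principal point sees the ray r / f radians off the axis. A picture is of the moment at which its call begins. There is no depth.
- sign_off(): hands the job in, once; it reports no verdict.
Trained networks look in a picture, given as the dict that the camera call returned (one of the last four; its "shot" number tells which), for a name from the list of things; names that differ only in an ending like _2 or _b are one class to them, and where a whole thing is asked for, a point or a joint stands for the part that bears it (a point fixed in the world has none). Each returns a list of dicts, best first, with "confidence" (0 to 1); they miss things now and then, are a little off and sometimes report something else, mostly with a low value. They report only what shows in the picture. A call takes as long as a camera call.
- boxes_of(name, picture): "rect" ([left, top, right, bottom] in pixels, round what is visible of it).
The state is a dict: "time_s": time; "joints": joint angles; "dq": joint speeds; "tau": joint torques, N m; "tcp_pos": TCP position; "orientation": TCP orientation; "wrist_force": force on the tool from outside, world axes, zero at the start; "torque": the same for the moment, N m; "width": opening from 0.0 (shut) to 1.0 (fully open).
Only numpy, scipy, OpenCV 4.12 (cv2) and the standard library are available. Lean on these libraries where they do the work, as an engineer would, in place of code of your own. Each camera call takes 0.05 s, during which the arm holds its last target.

## Task

Check the air supply: pull the coupler's sleeve back until it catches and let go of it, then take the round dial gauge from the wooden rack and push its plug straight down into the coupler until the sleeve springs forward by itself and locks the gauge in, then let go. Work gently: feel for the seat and do not ram the plug into the coupler, and leave the other two fittings in the rack and everything else on the bench where it is.

Things in the scene. Friction and masses are not known exactly. Their poses are not given: they have to be found in the camera images.
- coupler: bench air outlet, fixed: 100 mm square foot 8 mm thick, 70 mm square aluminium block to 42 mm height, brass clamp nut (38 mm) to 52 mm, then a 25 mm riser tube with an upright quick coupler at its top, mouth upward. The riser is clamped at a height that differs each time by up to 12 mm: see or feel it. An air stub sticks out 62 mm to +x, 39 mm high. Origin: centre of underside, on the coupler's axis
- sleeve (a joint): travel of the knurled sleeve in m: 0 forward (up, home), grows as it is pulled back (straight down), hard stop at 0.012. A spring of 4 to 10 N pushes it forward; pulling takes up to about 18 N just before it catches. From about 0.0108 on a catch holds it when let go (it rests near 0.0107) and frees it only when a plug is seated. No turning. Sleeve: 40 mm diameter to grip, 26 mm tall, above a 49 mm flange 6 mm thick
- axis_low (a point): point on the coupler's axis 82 mm above the bench: top of the sleeve's flange when the sleeve is forward and the riser at its lowest; up to 12 mm higher as the riser is set. Sleeve forward: its top is 26 mm above the flange's top, the mouth 30 mm above it. So 94 to 108 mm above the bench is always sleeve to grip, and the mouth lies at 112 to 124 mm
- gauge: dial gauge, loose, about 0.16 kg, 78 mm tall, round, upright in the rack. Origin: centre of its plug's flat nose, z up to the dial. Steel plug 16 mm diameter from 0 to 32 mm, nose chamfered to 12 mm, groove at 14 to 20 mm; brass hexagon 29 mm from 32 to 42 mm, its underside is the shoulder; neck; round steel case 40 mm in diameter from 50 to 78 mm, white dial on top: grip the case
- axis_mouth (a point): point on the coupler's axis 112 mm above the bench, the mouth at the lowest riser setting. Bore 17.6 mm, flared to 23 mm over the top 4 mm. Sleeve forward: jaws block it 13 mm down; held back: open. The plug's nose meets a spring valve 22 mm below the mouth (3 to 7 N), at 26.5 mm also a trip pin (in all 11 to 14 N), trips the sleeve at 31 mm, and the push gets lighter
- gauge_shoulder (a point): centre of the hexagon's underside, on the gauge's axis 32 mm above the nose. It meets the coupler's mouth, a hard stop, about 1 mm after the sleeve is tripped. Let go before the trip, the springs push the plug back up. Locked in, the springs lift the gauge until the jaws stop it, the shoulder 1 to 2 mm above the mouth
- rack: wooden rack block, fixed, 190 x 60 x 40 mm, long side along its own x. Origin: centre of the underside, z up. Three upright holes 19 mm wide, 36 mm deep, at x = -62, 0 and 62 mm, each with a fitting hanging by its hexagon on the top face, plug 32 mm in the hole. Which hole the gauge is in varies
- blank: blanking plug, loose, in the rack: the same plug and hexagon with a small 22 mm knob on top, 60 mm tall, origin at the nose. Leave it in the rack
- nozzle: blow nozzle, loose, in the rack: the same plug and hexagon with a tapered steel tip, 70 mm tall, origin at the nose. Leave it in the rack
- disc: black grinding disc lying on the bench, 100 mm diameter, 6 mm thick, origin at the centre of the underside. Leave alone
- wrench: steel wrench lying on the bench, origin under its middle, length along its x. Leave alone
- hammer: hammer lying on the bench, length along its x. Leave alone
- offcut: open square steel tube offcut, 90 x 50 x 50 mm, origin at the centre of its underside. Leave alone
- can: grey can, 60 mm diameter, 160 mm tall, origin at the centre of its underside. Leave alone
- grinder: angle grinder lying on the bench, about 290 mm long and 85 mm high, length along its x. Leave alone

How it is judged:
By the outcome, as a careful person would: the job done as asked, in the order asked, and still so for the second after the job is handed in, with the robot touching nothing.
It also fails if it takes over 72 s, if anything falls off the work surface, if the arm or the gripper's body presses on something with over 40 N, if the wrist force passes 120 N, or if a joint passes its speed limit or range.

## Working session

There is one attempt and no reset: what is moved stays moved. The work goes in short steps, Python scripts to look and compute and a tool call to move; the robot and the scene stay as the last step left them, time stands still between calls to the robot, and variables do not carry over. Pictures are saved under pics/ and viewed, and the job is handed in when it is done.

Besides the shell and the picture viewer there is one more tool, called as name(argument=value, ...) on one line, values as JSON. carry_out: Moves the arm, as the interface text tells. Its arguments: {"type":"object","properties":{"targets":{"type":"array","items":{"type":"array","items":{"type":"number"}}},"newtons":{"type":"number"}},"required":["targets"]}

```bash
ls; mkdir -p pics; cat > h.py <<'E'
from bench import *
import numpy as np, cv2
from scipy.spatial.transform import Rotation as R
E
python3 - <<'E'
from h import *
s=get_state();print(s, grip_point_offset)
for n in ["scene","top"]:
    p=get_image(n);cv2.imwrite(f"pics/{n}0.png",p["frame"])
    print(n,p["intrinsics"],p["xyz"],p["orientation"])
    for o in ["coupler","sleeve","gauge","rack","blank","nozzle","can","grinder","offcut","hammer","wrench","disc"]:
        print(o,[(np.round(b["rect"],1).tolist(),round(b["confidence"],2)) for b in boxes_of(o,p)[:2]])
E
```

```text
pics
{'time_s': 0.0, 'joints': array([-1.24131040e+00,  3.79458498e-01,  1.73482118e+00, -1.08352066e-05,
        1.02847375e+00, -3.33000451e-02]), 'dq': array([-1.15015214e-03, -8.89681968e-04, -5.77294754e-05,  1.02344472e-04,
       -9.62135057e-04, -7.52554391e-05]), 'tau': array([-2.77529267e-03, -7.63722968e+01, -4.34371877e+01,  6.50851708e-02,
        4.23142815e-02, -6.63923674e-05]), 'tcp_pos': array([ 0.24827215, -0.65404244,  0.21323333]), 'orientation': array([ 9.83592682e-01,  1.80402605e-01, -9.02253739e-05, -5.73350720e-04]), 'wrist_force': array([-0.13871091, -0.17798095, -0.31717684]), 'torque': array([ 0.01170048,  0.03106287, -0.00369482]), 'width': 0.9974074725496889} 0.0188
scene [[426.1120357    0.         315.44552112]
 [  0.         426.1120357  205.33883879]
 [  0.           0.           1.        ]] [1.13073661 0.74885466 0.87310995] [ 0.27549487  0.86487849 -0.39831581 -0.13203142]
coupler [([287.2, 149.8, 315.2, 193.3], 0.68)]
sleeve []
gauge [([393.9, 242.0, 415.6, 265.3], 0.65)]
rack [([345.5, 250.0, 415.5, 295.0], 0.82), ([292.5, 147.6, 308.5, 164.5],
[... 435 characters left out ...]
     0.           1.        ]] [0.42677393 0.03192386 1.28309737] [ 0.71435687 -0.69495618  0.06611994 -0.04856256]
coupler [([368.3, 220.5, 398.7, 256.5], 0.61)]
sleeve []
gauge [([233.3, 232.2, 247.7, 241.8], 0.54), ([308.8, 135.8, 329.3, 164.2], 0.25)]
rack [([234.8, 189.8, 263.6, 249.9], 0.78)]
blank [([365.5, 221.7, 402.4, 256.9], 0.71), ([242.5, 194.2, 252.3, 203.2], 0.37)]
nozzle [([307.9, 235.7, 337.9, 263.6], 0.34)]
can [([309.2, 136.7, 325.9, 163.2], 0.58)]
grinder [([149.5, 167.2, 202.5, 249.5], 0.69)]
offcut [([433.9, 235.3, 453.8, 262.7], 0.64)]
hammer [([386.7, 165.9, 458.3, 191.2], 0.59)]
wrench [([315.2, 176.9, 329.6, 221.8], 0.81)]
disc [([305.9, 234.9, 336.9, 264.8], 0.56)]
```

```bash
python3 - <<'E'
import cv2
a=cv2.imread("pics/scene0.png")[110:400,180:500];cv2.imwrite("pics/scene0c.png",cv2.resize(a,None,fx=2,fy=2,interpolation=cv2.INTER_CUBIC)[:600])
a=cv2.imread("pics/top0.png")[120:290,140:470];cv2.imwrite("pics/top0c.png",cv2.resize(a,None,fx=2.4,fy=2.4,interpolation=cv2.INTER_CUBIC))
E
```

```text
(no output)
```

View pics/scene0c.png

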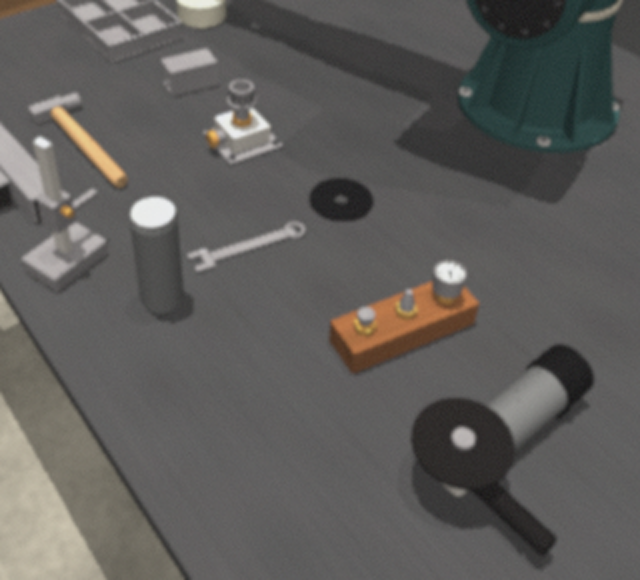

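View pics/top0c.png

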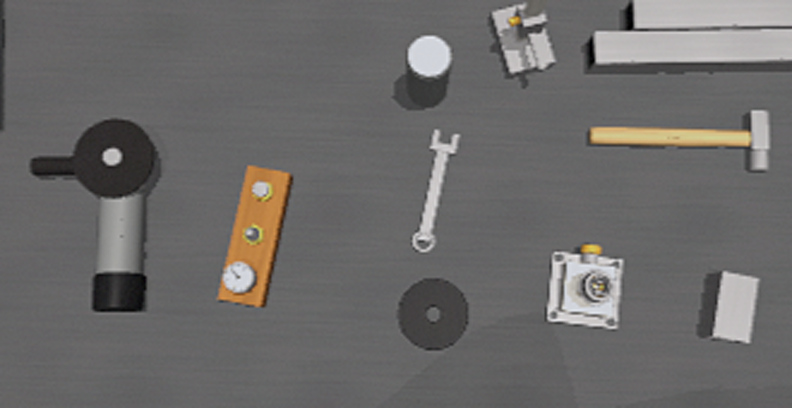

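The scene and top views agree. The gauge is in the rack's near-robot hole, with its dial at top px (239,235). The coupler's sleeve is at top px (389,240), with its air stub pointing +x.

```bash
cat >> h.py <<'E'
def ray(p,u,v,fish=False):
    K=p["intrinsics"];x=(u-K[0,2])/K[0,0];y=(v-K[1,2])/K[1,1]
    if fish:
        r=np.hypot(x,y); d=np.array([x/r*np.sin(r),y/r*np.sin(r),np.cos(r)]) if r>1e-9 else np.array([0,0,1.])
    else: d=np.array([x,y,1.])
    return R.from_quat(p["orientation"]).apply(d)
def at_z(p,u,v,z,fish=False):
    d=ray(p,u,v,fish);c=np.array(p["xyz"]);return c+d*(z-c[2])/d[2]
def project(p,X,fish=False):
    q=R.from_quat(p["orientation"]).inv().apply(np.asarray(X)-p["xyz"]);K=p["intrinsics"]
    if fish:
        t=np.arctan2(np.hypot(q[...,0],q[...,1]),q[...,2]);h=np.hypot(q[...,0],q[...,1])+1e-12
        x=q[...,0]/h*t;y=q[...,1]/h*t
    else: x=q[...,0]/q[...,2];y=q[...,1]/q[...,2]
    return np.stack([x*K[0,0]+K[0,2],y*K[1,1]+K[1,2]],-1)
E
python3 - <<'E'
from h import *
p=get_image("top")
print("coupler",at_z(p,389.2,240,.116)); print("gauge",at_z(p,239.2,235.4,.086))
for c in [(248.9,199),(245.4,217.1)]: print(at_z(p,*c,.06))
print("can",at_z(p,318,143,.16)); print('disc',at_z(p,320.5,250.5,.006))
# block corners top z=.042: crop px
for c in [(567,262),(620,264),(617,317),(563,313)]: print("blk",at_z(p,140+c[0]/2.4,120+c[1]/2.4,.042))
for c in [(245,166),(291,173),(265,306),(218,299)]: print("rack",at_z(p,140+c[0]/2.4,120+c[1]/2.4,.04))
print(at_z(p,140+735/2.4,120+306/2.4,.05))
s=get_state();print(R.from_quat(s["orientation"]).as_matrix())
p=get_image("wrist");print(p["intrinsics"],p["xyz"],R.from_quat(p["orientation"]).as_matrix());cv2.imwrite("pics/w0.png",p["frame"])
E
```

```text
coupler [ 0.48665386 -0.21236634  0.116     ]
gauge [0.49000484 0.26122788 0.086     ]
[0.61200367 0.24157131 0.06      ]
[0.55164831 0.24960677 0.06      ]
can [0.78033287 0.0193735  0.16      ]
disc [ 0.45061494 -0.00088399  0.006     ]
blk [ 0.52531569 -0.18451352  0.042     ]
blk [ 0.52455894 -0.25872177  0.042     ]
blk [ 0.45130715 -0.2539392   0.042     ]
blk [ 0.45484251 -0.1790584   0.042     ]
rack [0.64789273 0.26976606 0.04      ]
rack [0.63985047 0.20487992 0.04      ]
rack [0.45379228 0.2309336  0.04      ]
rack [0.46162515 0.29559345 0.04      ]
[ 0.47038057 -0.41593173  0.05      ]
[[ 9.34914197e-01  3.54873842e-01 -1.66627047e-05]
 [ 3.54873842e-01 -9.34914196e-01  5.41501266e-05]
 [ 3.63826434e-06 -5.65388802e-05 -9.99999998e-01]]
[[309.70691629   0.         320.51313993]
 [  0.         309.70691629 198.49722923]
 [  0.           0.           1.        ]] [ 0.31993579 -0.62641431  0.38434203] [[ 3.55092173e-01 -8.99181380e-01 -2.55699814e-01]
 [-9.34831291e-01 -3.41572363e-01 -9.70503857e-02]
 [-7.40899784e-05  2.73498019e-01 -9.61872563e-01]]
```

View pics/w0.png

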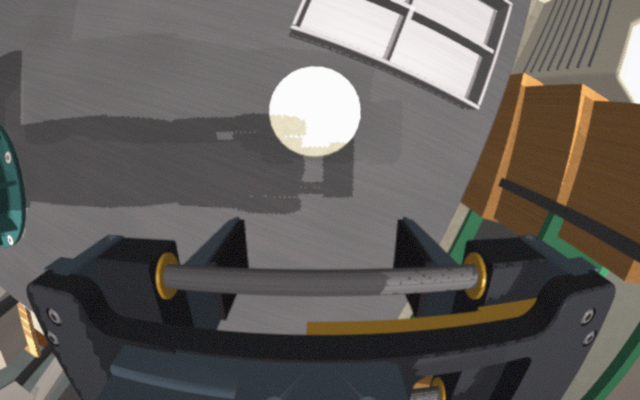

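carry_out(targets=[[60, -49, -10, 0, 0, -0.16, 91], [120, -97, -20, 0, 0, -0.32, 91], [180, -146, -30, 0, 0, -0.48, 91], [225, -182, -40, 0, 0, -0.64, 91], [270, -218, -50, 0, 0, -0.8, 91]])

```text
time_s: 2.02
tcp_pos: [0.4051, -0.3855, 0.2582]
orientation: [0.834, 0.551, 0.0, 0.0]
wrist_force: [0.4, -1.3, 0.6]
width: 0.995
```

```bash
cat > look.py <<'E'
from h import *
import sys
s=get_state();print(s["time_s"],s["tcp_pos"],R.from_quat(s["orientation"]).as_matrix().round(4).tolist(),s["wrist_force"],s["width"])
p=get_image("wrist");cv2.imwrite(f"pics/{sys.argv[1]}.png",p["frame"]);print(p["xyz"])
for o in sys.argv[2:]: print(o,[(np.round(b["rect"],1).tolist(),round(b["confidence"],2)) for b in boxes_of(o,p)[:2]])
np.savez(f"{sys.argv[1]}.npz",**{k:p[k] for k in("intrinsics","xyz","orientation")})
E
python3 look.py w1 coupler sleeve
```

```text
2.025 [ 0.40507891 -0.38551014  0.25817522] [[0.3922, 0.9199, 0.0003], [0.9199, -0.3922, -0.0002], [-0.0001, 0.0004, -1.0]] [ 0.36262132 -1.32091854  0.6225693 ] 0.9947590327614575
[ 0.43457238 -0.31373115  0.42858513]
coupler [([288.0, 0.0, 379.5, 77.0], 0.89), ([337.6, 143.6, 414.4, 197.1], 0.66)]
sleeve [([311.9, 1.7, 356.5, 36.4], 0.67)]
```

View pics/w1.png

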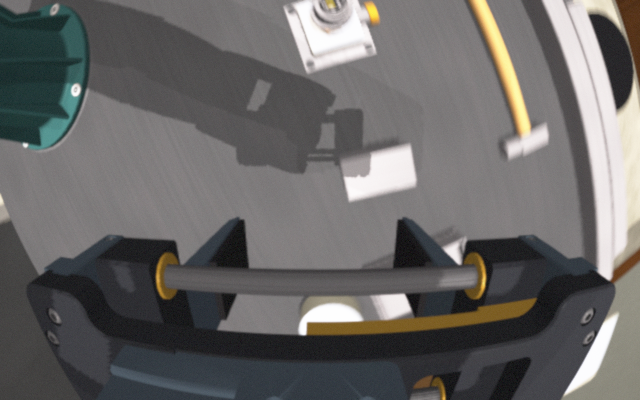

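carry_out(targets=[[50, 3, -8, 0, 0, 0, 91], [100, 7, -12, 0, 0, 0, 91], [100, 7, -12, 0, 0, 0, 91]])

```text
time_s: 2.55
tcp_pos: [0.4512, -0.2973, 0.2699]
orientation: [0.835, 0.55, 0.0, 0.0]
wrist_force: [0.2, 0.4, -0.9]
width: 0.998
```

```bash
python3 look.py w2 coupler sleeve; python3 -c "
import cv2
a=cv2.imread('pics/w2.png')[20:240,200:460];cv2.imwrite('pics/w2c.png',cv2.resize(a,None,fx=2.7,fy=2.7,interpolation=cv2.INTER_CUBIC))"
```

```text
2.55 [ 0.45121775 -0.2972741   0.269904  ] [[0.396, 0.9182, 0.0004], [0.9182, -0.396, -0.0002], [-0.0, 0.0004, -1.0]] [ 0.24462129  0.41947199 -0.93040019] 0.9984684660399887
[ 0.48098143 -0.22562467  0.44029396]
coupler [([281.5, 57.3, 369.5, 141.7], 0.73)]
sleeve [([307.5, 79.2, 346.9, 120.1], 0.7)]
```

View pics/w2c.png

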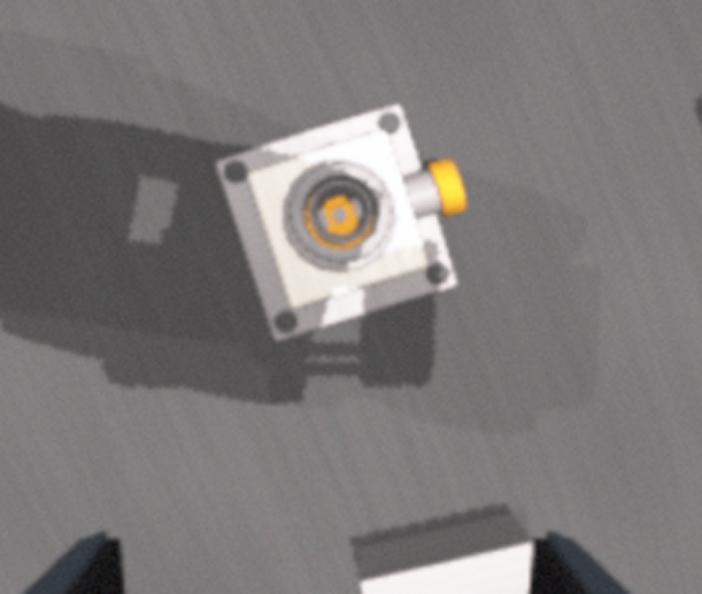

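```bash
python3 - <<'E'
from h import *
p=dict(np.load("w2.npz"))
for u,v,z in [(325.9,98.9,.1),(327.2,99.65,.1),(325.9,98.5,.118)]: print(at_z(p,u,v,z,True))
# foot corners top z=.008 in crop
c=[(217,160),(402,104),(457,284),(277,340)]
P=[at_z(p,200+a/2.7,20+b/2.7,.008,True) for a,b in c]
for q in P: print(q)
print(np.mean(P,0),[np.linalg.norm(P[i]-P[i-1]) for i in range(4)])
print(np.degrees(np.arctan2(*(P[1]-P[0])[1::-1])))
g=get_image("top");im=g["frame"][190:290,340:450];cv2.imwrite("pics/t1c.png",cv2.resize(im,None,fx=6,fy=6,interpolation=cv2.INTER_CUBIC))
print([(b["rect"],b["confidence"]) for b in boxes_of("sleeve",g)],g["xyz"])
E
```

```text
[ 0.49245891 -0.21402823  0.1       ]
[ 0.49342636 -0.2153381   0.1       ]
[ 0.49201653 -0.21425838  0.118     ]
[ 0.44928787 -0.15992055  0.008     ]
[ 0.54738544 -0.17043815  0.008     ]
[ 0.53701409 -0.26783603  0.008     ]
[ 0.43971834 -0.25843115  0.008     ]
[ 0.49335144 -0.21415647  0.008     ] [np.float64(0.09897431015704668), np.float64(0.0986597832759164), np.float64(0.09794851307101252), np.float64(0.09774923692706937)]
-6.11962845928695
[] [0.42677393 0.03192386 1.28309737]
```

View pics/t1c.png

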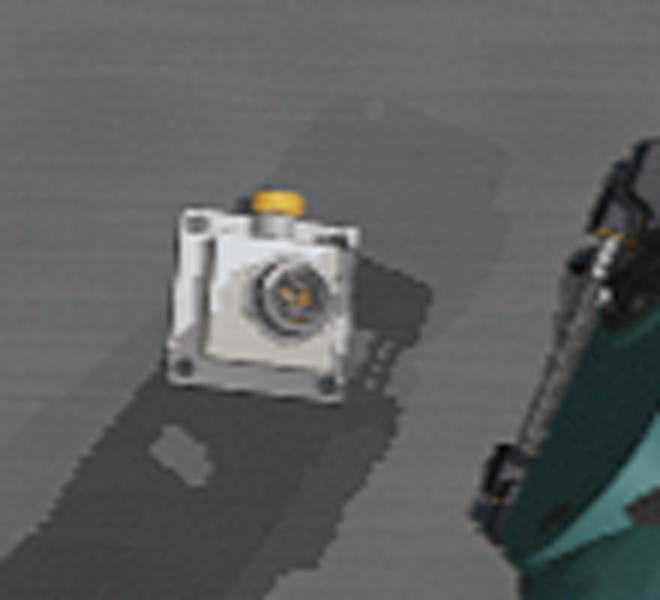

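The sleeve centre is at wrist px (326,99), giving an axis at about (0.4925, -0.214). The foot-corner mean agrees with this to 1 mm, and the foot sides measure 98–99 mm against a true 100 mm. Moving above it.

carry_out(targets=[[46, 3, 20, 0, 0, 0, 75], [93, 5, 60, 0, 0, 0, 75], [93, 5, 100, 0, 0, 0, 75], [93, 5, 120, 0, 0, 0, 75], [93, 5, 120, 0, 0, 0, 75]])

```text
time_s: 3.42
tcp_pos: [0.4909, -0.2152, 0.1483]
orientation: [0.836, 0.549, -0.001, -0.001]
wrist_force: [-0.2, -0.1, 0.1]
width: 0.821
```

```bash
python3 look.py w3 coupler sleeve; python3 -c "
from bench import *
import cv2
g=get_image('scene');cv2.imwrite('pics/s3c.png',cv2.resize(g['frame'][80:240,220:380],None,fx=3.7,fy=3.7,interpolation=cv2.INTER_CUBIC))"
```

```text
3.425 [ 0.49091226 -0.21523248  0.14831088] [[0.3979, 0.9174, -0.0027], [0.9174, -0.3979, 0.0013], [0.0001, -0.003, -1.0]] [-0.24480116 -0.09519867  0.07322075] 0.8209173834387113
[ 0.52134308 -0.14388794  0.31873071]
coupler [([264.5, 121.4, 386.8, 244.2], 0.61)]
sleeve [([297.3, 181.9, 354.8, 243.7], 0.73)]
```

View pics/w3.png

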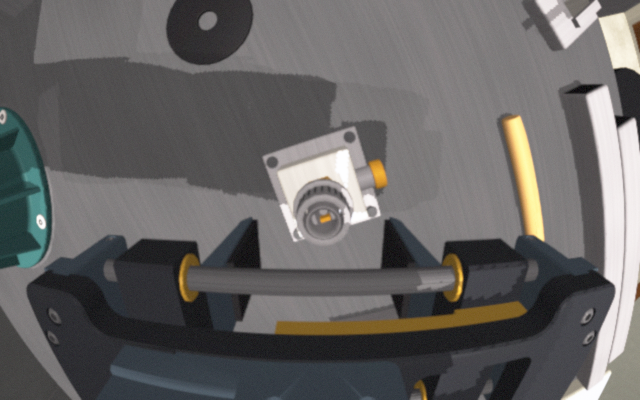

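View pics/s3c.png

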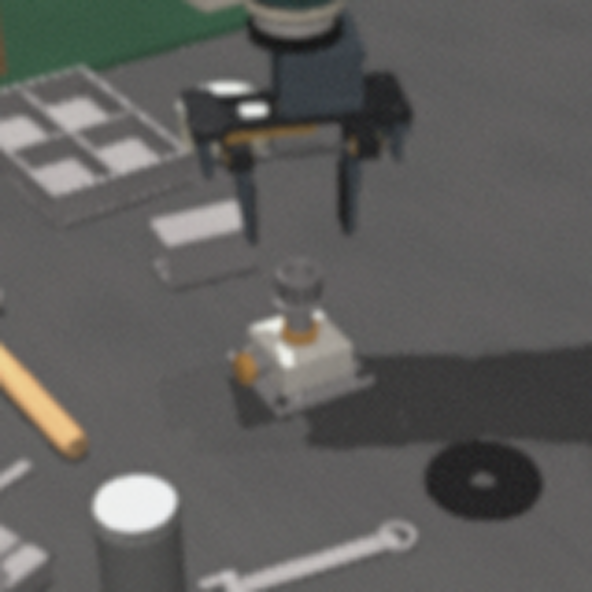

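The wrist view has the sleeve centred between the finger tips (mid px 321). The scene view shows the fingers above the coupler. Next is to estimate the mouth height.

```bash
python3 - <<'E'
from h import *
im=cv2.imread("pics/w3.png")[165:255,275:375];cv2.imwrite("pics/w3c.png",cv2.resize(im,None,fx=6,fy=6,interpolation=cv2.INTER_CUBIC))
p=dict(np.load("w3.npz"))
a=np.array([.4925,-.2142])
for z in [.082,.094,.112,.118,.124]:
    q=project(p,[*a,z],True);th=np.linspace(0,2*np.pi,40)
    r=.02 
    c=project(p,np.stack([a[0]+r*np.cos(th),a[1]+r*np.sin(th),0*th+z],-1),True)
    print(z,q,(q-[275,165])*6,((c.min(0)-[275,165])*6).round(),((c.max(0)-[275,165])*6).round())
E
```

```text
0.082 [323.25784585 208.92724481] [289.54707512 263.56346883] [140. 118.] [438. 402.]
0.094 [323.34355064 213.71528218] [290.06130381 292.29169311] [134. 140.] [446. 436.]
0.112 [323.48774912 221.82313886] [290.92649474 340.93883318] [122. 178.] [459. 494.]
0.118 [323.54057557 224.81000687] [291.24345343 358.86004119] [118. 192.] [464. 515.]
0.124 [323.59606608 227.95723297] [291.57639646 377.74339782] [114. 207.] [469. 537.]
```

View pics/w3c.png

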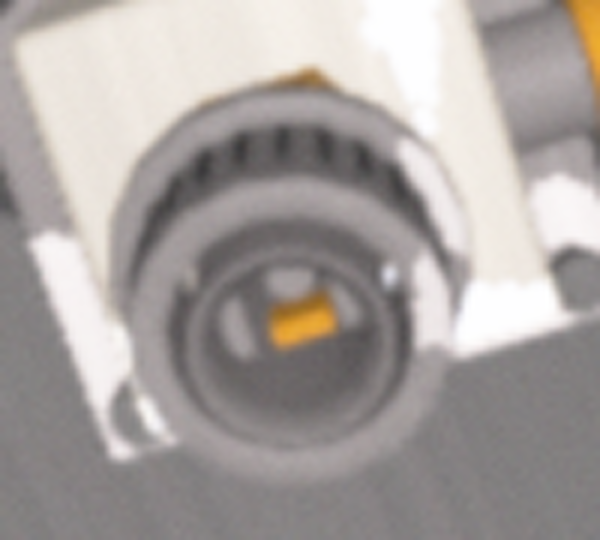

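carry_out(targets=[[1, 1, 25, 0, 0, 0, 70], [1.5, 1, 45, 0, 0, 0, 62], [1.5, 1, 56, 0, 0, 0, 55], [1.5, 1, 56, 0, 0, 0, 50], [1.5, 1, 56, 0, 0, 0, 46]], newtons=5)

```text
time_s: 4.25
tcp_pos: [0.494, -0.2142, 0.0946]
orientation: [0.836, 0.549, 0.0, 0.001]
wrist_force: [-0.1, 0.4, -0.5]
width: 0.51
```

carry_out(targets=[[0, 0, 0, 0, 0, 0, 42], [0, 0, 0, 0, 0, 0, 36], [0, 0, 0, 0, 0, 0, 34]], newtons=4)

```text
time_s: 4.62
tcp_pos: [0.4933, -0.2138, 0.0939]
orientation: [0.836, 0.549, -0.0, -0.0]
wrist_force: [-3.3, 1.6, 3.5]
width: 0.443
```

carry_out(targets=[[0, -0.6, 0, 0, 0, 0, 34], [0, -0.6, 0, 0, 0, 0, 34]], newtons=4)

```text
time_s: 4.88
tcp_pos: [0.4932, -0.2138, 0.0939]
orientation: [0.836, 0.549, 0.0, 0.0]
wrist_force: [-1.2, -0.8, 3.4]
width: 0.443
```

carry_out(targets=[[0, 0, 1.5, 0, 0, 0, 34], [0, 0, 3, 0, 0, 0, 34], [0, 0, 4, 0, 0, 0, 34], [0, 0, 5, 0, 0, 0, 34]])

```text
time_s: 5.38
tcp_pos: [0.4933, -0.2138, 0.0888]
orientation: [0.836, 0.549, 0.0, 0.0]
wrist_force: [-2.0, 0.3, 6.2]
width: 0.44
```

carry_out(targets=[[0, 0, 1, 0, 0, 0, 34], [0, 0, 2, 0, 0, 0, 34]])

```text
time_s: 5.62
tcp_pos: [0.4933, -0.2137, 0.0869]
orientation: [0.836, 0.549, 0.0, 0.0]
wrist_force: [-1.0, 0.3, 7.5]
width: 0.443
```

carry_out(targets=[[0, 0, 1, 0, 0, 0, 34], [0, 0, 2, 0, 0, 0, 34]])

```text
time_s: 5.88
tcp_pos: [0.4933, -0.2138, 0.0849]
orientation: [0.836, 0.549, 0.0, 0.0]
wrist_force: [-2.3, 0.7, 6.9]
width: 0.443
```

carry_out(targets=[[0, 0, 1, 0, 0, 0, 34], [0, 0, 2, 0, 0, 0, 34]])

```text
time_s: 6.12
tcp_pos: [0.4933, -0.2138, 0.083]
orientation: [0.836, 0.549, 0.0, 0.0]
wrist_force: [-1.6, 0.6, 9.8]
width: 0.443
```

carry_out(targets=[[0, 0, 1, 0, 0, 0, 34], [0, 0, 2, 0, 0, 0, 34]])

```text
time_s: 6.38
tcp_pos: [0.4933, -0.2138, 0.0813]
orientation: [0.836, 0.549, 0.0, 0.0]
wrist_force: [-5.1, 1.9, 9.8]
width: 0.441
```

carry_out(targets=[[0, -0.4, 1, 0, 0, 0, 34], [0, -0.4, 2, 0, 0, 0, 34]], newtons=10)

```text
time_s: 6.62
tcp_pos: [0.4933, -0.2138, 0.0798]
orientation: [0.836, 0.549, 0.0, 0.0]
wrist_force: [-3.8, 1.8, 17.6]
width: 0.439
```

carry_out(targets=[[0, 0, 1, 0, 0, 0, 34], [0, 0, 2, 0, 0, 0, 34]])

```text
time_s: 6.88
tcp_pos: [0.4933, -0.2138, 0.0778]
orientation: [0.836, 0.549, 0.0, 0.0]
wrist_force: [0.6, -0.3, 6.2]
width: 0.441
```

```bash
python3 look.py w4; python3 -c "
import cv2
a=cv2.imread('pics/w4.png')[150:300,230:420];cv2.imwrite('pics/w4c.png',cv2.resize(a,None,fx=4,fy=4,interpolation=cv2.INTER_CUBIC))"
```

```text
6.875 [ 0.49327478 -0.21378453  0.07780691] [[0.3968, 0.9179, 0.001], [0.9179, -0.3968, -0.0004], [-0.0, 0.0011, -1.0]] [ 0.57454074 -0.29370982  6.20912736] 0.440617927548319
[ 0.52299105 -0.14211578  0.24821499]
```

View pics/w4c.png

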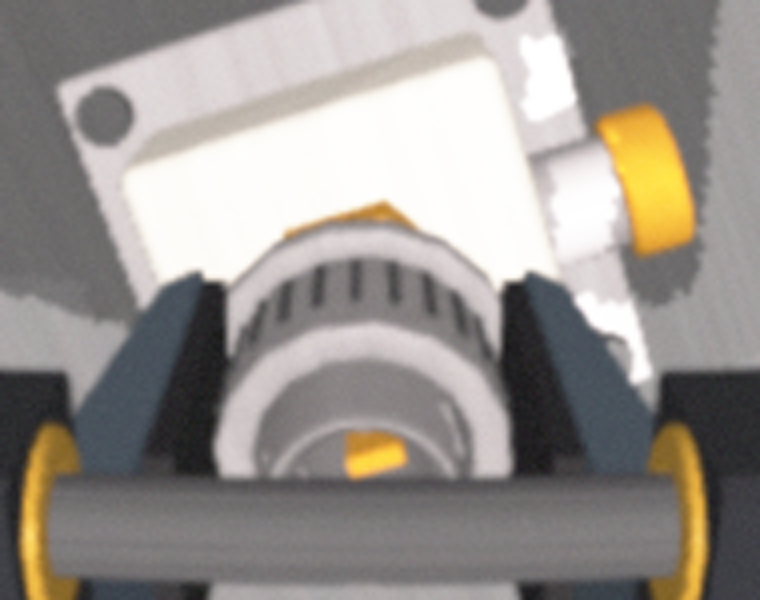

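carry_out(targets=[[0, 0, 0.4, 0, 0, 0, 34], [0, 0, 0.8, 0, 0, 0, 34]])

```text
time_s: 7.18
tcp_pos: [0.4931, -0.2137, 0.0758]
orientation: [0.836, 0.549, 0.0, 0.001]
wrist_force: [4.7, -1.8, -4.0]
width: 0.444
```

carry_out(targets=[[0, 0, 0, 0, 0, 0, 34], [0, 0, 0, 0, 0, 0, 34]])

```text
time_s: 7.42
tcp_pos: [0.4931, -0.2137, 0.0757]
orientation: [0.836, 0.549, 0.0, 0.001]
wrist_force: [5.6, -2.3, -5.3]
width: 0.445
```

carry_out(targets=[[0, 0, 0, 0, 0, 0, 50], [0, 0, 0, 0, 0, 0, 70], [0, 0, 0, 0, 0, 0, 75], [0, 0, -40, 0, 0, 0, 75], [0, 0, -75, 0, 0, 0, 75]])

```text
time_s: 8.05
tcp_pos: [0.4923, -0.2134, 0.1518]
orientation: [0.836, 0.549, -0.0, -0.0]
wrist_force: [0.1, 0.7, -0.8]
width: 0.823
```

```bash
python3 look.py w5 sleeve; python3 -c "
import cv2
a=cv2.imread('pics/w5.png')[165:255,275:375];cv2.imwrite('pics/w5c.png',cv2.resize(a,None,fx=6,fy=6,interpolation=cv2.INTER_CUBIC))"
```

```text
8.05 [ 0.49233706 -0.21336937  0.15176728] [[0.3968, 0.9179, -0.0007], [0.9179, -0.3968, 0.0003], [0.0, -0.0007, -1.0]] [ 0.06357374  0.68966451 -0.80852489] 0.8227280174556313
[ 0.52233528 -0.14184116  0.32218243]
sleeve [([294.3, 178.3, 351.2, 239.1], 0.66)]
```

View pics/w5c.png

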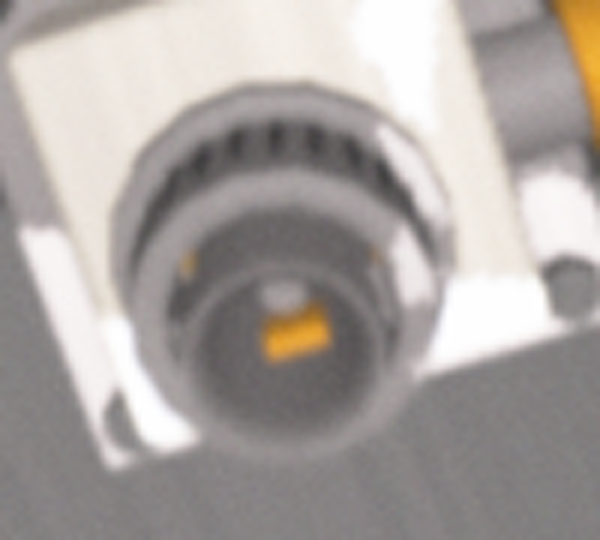

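```bash
python3 - <<'E'
from h import *
for n in ("w3","w5"):
    p=dict(np.load(n+".npz"))
    for a in ([.4928,-.2140],):
      for z in [.09,.096,.102,.108,.114,.12,.124]: print(n,z,((project(p,[*a,z],True)-[275,165])*6).round())
E
```

```text
w3 0.09 [291. 280.]
w3 0.096 [292. 295.]
w3 0.102 [292. 311.]
w3 0.108 [292. 327.]
w3 0.114 [293. 344.]
w3 0.12 [293. 363.]
w3 0.124 [293. 375.]
w5 0.09 [286. 288.]
w5 0.096 [286. 303.]
w5 0.102 [286. 319.]
w5 0.108 [287. 335.]
w5 0.114 [287. 352.]
w5 0.12 [287. 370.]
w5 0.124 [288. 383.]
```

The force rose to 17.6 N and then fell. With the sleeve released, it stays about 9–11 mm lower relative to the mouth (sleeve top about 0.100, mouth about 0.1145), so the catch has it. Now the gauge.

carry_out(targets=[[40, -9, -40, 0, 0, -0.17, 80], [92, -20, -60, 0, 0, -0.34, 80], [144, -32, -80, 0, 0, -0.51, 80], [196, -43, -98, 0, 0, -0.68, 80], [248, -55, -98, 0, 0, -0.85, 80]])

```text
time_s: 8.78
tcp_pos: [0.5411, 0.0377, 0.2498]
orientation: [0.533, 0.846, 0.001, 0.001]
wrist_force: [0.1, -0.2, 0.6]
width: 0.878
```

```bash
cat > go.py <<'E'
from h import *
import sys
x,y,z,yaw=map(float,sys.argv[1:5])
s=get_state();M=R.from_quat(s["orientation"])
d=M.inv().apply(np.array([x,y,z])-s["tcp_pos"])*1000
ty=np.radians(yaw);T=R.from_matrix(np.array([[np.sin(ty),np.cos(ty),0],[-np.cos(ty),np.sin(ty),0],[0,0,-1]]))
print(s["tcp_pos"],s["joints"].round(2),"shift",d.round(1),"rotvec",(M.inv()*T).as_rotvec().round(3))
E
python3 go.py .576 .223 .25 66
```

```text
Traceback (most recent call last):
  File "go.py", line 6, in <module>
    ty=np.radians(yaw);T=R.from_matrix(np.array([[np.sin(ty),np.cos(ty),0],[-np.cos(ty),np.sin(ty),0],[0,0,-1]]))
                         ~~~~~~~~~~~~~^^^^^^^^^^^^^^^^^^^^^^^^^^^^^^^^^^^^^^^^^^^^^^^^^^^^^^^^^^^^^^^^^^^^^^^^^^^
  File "scipy/spatial/transform/_rotation.pyx", line 1143, in scipy.spatial.transform._rotation.Rotation.from_matrix
ValueError: Non-positive determinant (left-handed or null coordinate frame) in rotation matrix 0: [[ 0.91354546  0.40673664  0.        ]
 [-0.40673664  0.91354546  0.        ]
 [ 0.          0.         -1.        ]].
```

```bash
sed -i 's/\[\[np.sin(ty),np.cos(ty),0\],\[-np.cos(ty)/[[-np.sin(ty),np.cos(ty),0],[np.cos(ty)/' go.py
python3 go.py .576 .223 .25 66
```

```text
[0.54109469 0.0377423  0.2498067 ] [ 0.03  0.08  2.03  0.    1.02 -0.42] shift [ 1.519e+02  1.116e+02 -1.000e-01] rotvec [ 0.001  0.001 -0.704]
```

carry_out(targets=[[45, 33, 0, 0, 0, -0.18, 80], [90, 66, 0, 0, 0, -0.36, 80], [130, 95, 0, 0, 0, -0.54, 80], [152, 112, 0, 0, 0, -0.7, 80], [152, 112, 0, 0, 0, -0.7, 80]])

```text
time_s: 9.4
tcp_pos: [0.5765, 0.2227, 0.2479]
orientation: [0.211, 0.977, -0.0, -0.0]
wrist_force: [0.9, 0.3, -0.4]
width: 0.876
```

```bash
python3 look.py w6 gauge rack nozzle blank
```

```text
9.4 [0.5764736  0.22268622 0.24788519] [[-0.9106, 0.4133, -0.0011], [0.4133, 0.9106, -0.0003], [0.0008, -0.0007, -1.0]] [ 0.92456887  0.3394797  -0.38883941] 0.8763433918136556
[0.50542207 0.25528887 0.41838131]
gauge [([304.9, 76.2, 343.2, 118.5], 0.86)]
rack [([294.5, 69.6, 375.6, 228.3], 0.7), ([123.7, 128.6, 180.5, 190.9], 0.41)]
nozzle [([327.3, 140.1, 348.4, 160.5], 0.76)]
blank [([340.2, 188.0, 360.8, 211.3], 0.57)]
```

View pics/w6.png

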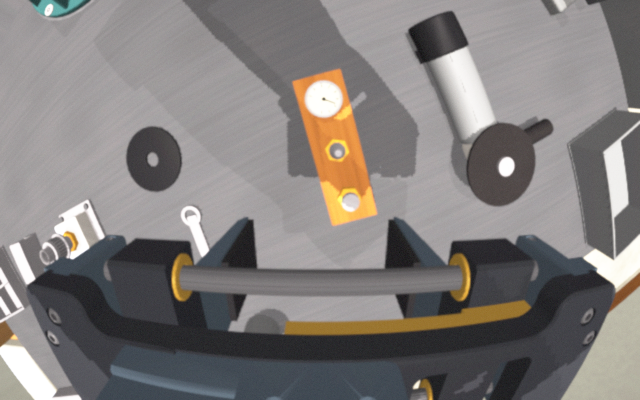

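```bash
python3 - <<'E'
from h import *
p=dict(np.load("w6.npz"))
g=at_z(p,324,98.5,.086,True);print(g, at_z(p,324,97.5,.086,True))
n=at_z(p,337.3,150.5,.05,True);b=at_z(p,350,201,.06,True);print(n,b,np.linalg.norm(g-n),np.linalg.norm(n-b))
im=cv2.imread("pics/w6.png")[60:160,270:390];cv2.imwrite("pics/w6c.png",cv2.resize(im,None,fx=6,fy=6,interpolation=cv2.INTER_CUBIC))
E
python3 go.py .4945 .2585 .13 66
```

```text
[0.49274936 0.2648712  0.086     ] [0.49176936 0.26531484 0.086     ]
[0.55446715 0.25483558 0.05      ] [0.61546882 0.24430807 0.06      ] 0.07215122266401293 0.06270591940566106
[0.57656631 0.22034717 0.24873702] [ 0.33  0.21  1.89 -0.    1.04 -0.81] shift [ 90.5   0.4 118.8] rotvec [-0.    -0.    -0.012]
```

View pics/w6c.png

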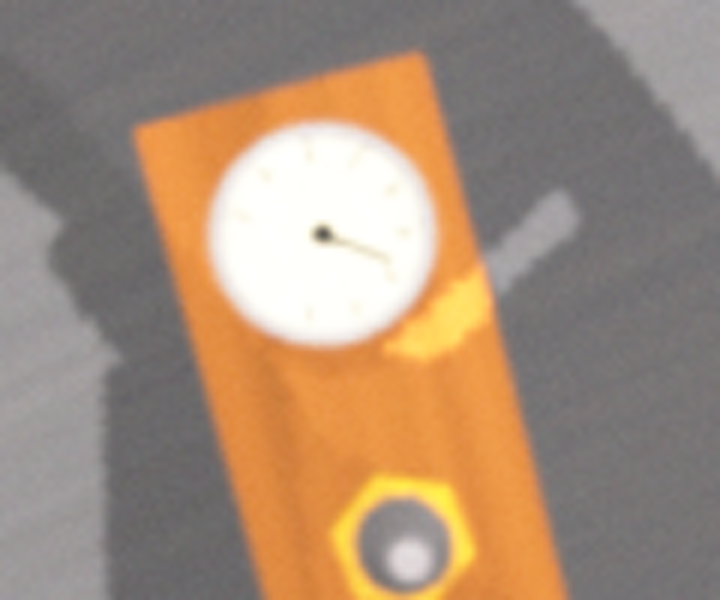

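carry_out(targets=[[50, 3, 20, 0, 0, 0, 70], [94, 6, 60, 0, 0, 0, 66], [94, 6, 105, 0, 0, 0, 66], [94, 6, 135, 0, 0, 0, 66], [94, 6, 135, 0, 0, 0, 66]])

```text
time_s: 10.28
tcp_pos: [0.4925, 0.2647, 0.1123]
orientation: [0.213, 0.977, -0.001, -0.001]
wrist_force: [-0.1, -0.6, 0.8]
width: 0.727
```

```bash
python3 look.py w7 gauge
```

```text
10.275 [0.49254318 0.26466837 0.11233214] [[-0.9089, 0.4171, -0.0033], [0.4171, 0.9089, -0.0016], [0.0023, -0.0028, -1.0]] [-0.06852839 -0.55941633  0.76179187] 0.7273831700087583
[0.42200048 0.29777356 0.28292076]
gauge [([292.7, 188.6, 347.8, 258.3], 0.77)]
```

View pics/w7.png

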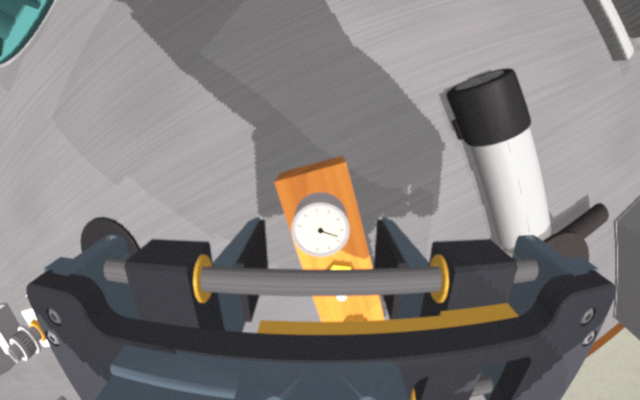

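```bash
python3 - <<'E'
from h import *
p=dict(np.load("w7.npz"))
print(at_z(p,320.5,229,.086,True))
E
python3 go.py .4925 .265 .057 66; python3 -c "
from bench import *
import cv2
g=get_image('scene');cv2.imwrite('pics/s7c.png',cv2.resize(g['frame'][180:320,320:470],None,fx=4,fy=4,interpolation=cv2.INTER_CUBIC))"
```

```text
[0.49187491 0.26512623 0.086     ]
[0.49429437 0.26557691 0.11487051] [ 0.45  0.31  2.06  0.    0.78 -0.69] shift [ 1.4 -1.3 57.9] rotvec [ 0.     0.    -0.011]
```

View pics/s7c.png

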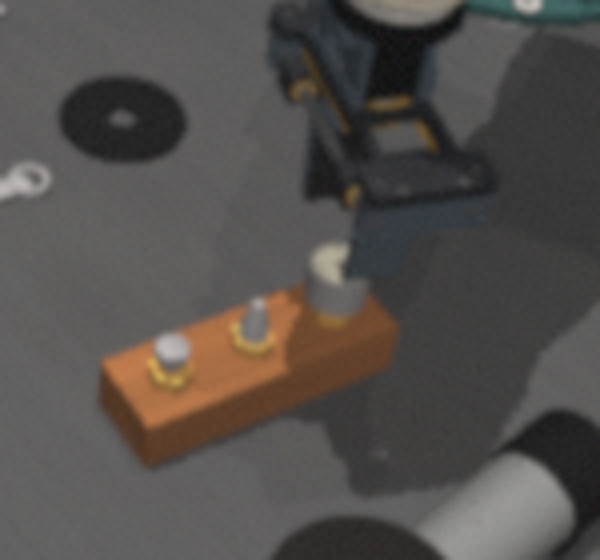

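The dial sits centred between the fingers (dial px (320,229), tips at 264 and 377). Descending around the case.

carry_out(targets=[[1.5, -1, 25, 0, 0, 0, 66], [1.5, -1, 45, 0, 0, 0, 66], [1.5, -1, 57, 0, 0, 0, 66], [1.5, -1, 57, 0, 0, 0, 60], [1.5, -1, 57, 0, 0, 0, 50]], newtons=5)

```text
time_s: 11.05
tcp_pos: [0.4923, 0.2657, 0.0574]
orientation: [0.213, 0.977, 0.0, 0.0]
wrist_force: [-0.0, 0.4, -0.4]
width: 0.584
```

carry_out(targets=[[0, 0, 0, 0, 0, 0, 43], [0, 0, 0, 0, 0, 0, 36], [0, 0, 0, 0, 0, 0, 34]], newtons=5)

```text
time_s: 11.42
tcp_pos: [0.4922, 0.2656, 0.0574]
orientation: [0.213, 0.977, 0.0, 0.0]
wrist_force: [-0.9, -2.0, 6.6]
width: 0.437
```

carry_out(targets=[[0, 0, 0, 0, 0, 0, 30], [0, 0, 0, 0, 0, 0, 30], [0, 0, -2, 0, 0, 0, 30], [0, 0, -5, 0, 0, 0, 30]], newtons=45)

```text
time_s: 11.92
tcp_pos: [0.4918, 0.2655, 0.0619]
orientation: [0.213, 0.977, -0.0, -0.0]
wrist_force: [0.4, 0.3, -2.1]
width: 0.432
```

```bash
python3 look.py w8 gauge; python3 -c "
import cv2
a=cv2.imread('pics/w8.png')[150:300,230:420];cv2.imwrite('pics/w8c.png',cv2.resize(a,None,fx=4,fy=4,interpolation=cv2.INTER_CUBIC))"
```

```text
11.925 [0.49175192 0.26546927 0.06191761] [[-0.9095, 0.4158, -0.0003], [0.4158, 0.9095, -0.0001], [0.0002, -0.0002, -1.0]] [ 0.40159362  0.29410275 -2.1358655 ] 0.4316744519449557
[0.42067794 0.29824848 0.23235887]
gauge [([283.9, 211.9, 359.4, 299.9], 0.88)]
```

View pics/w8c.png

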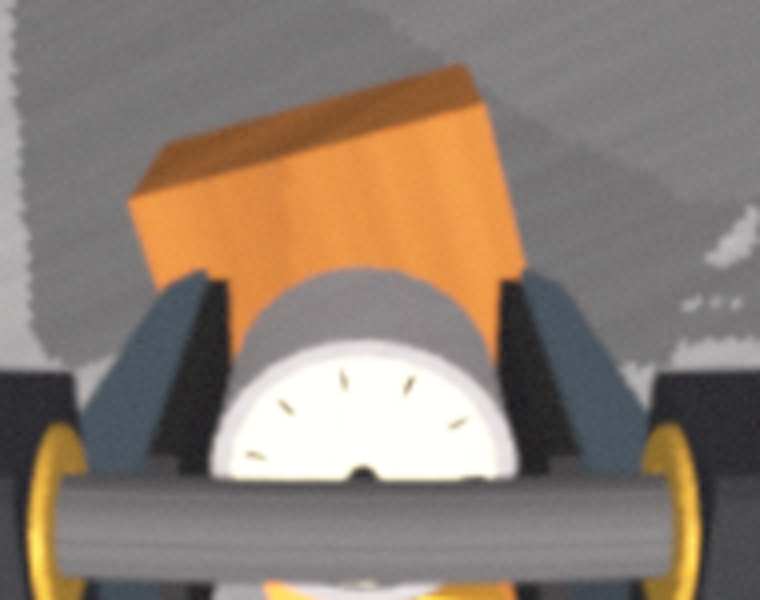

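```bash
python3 - <<'E'
from h import *
p=dict(np.load("w8.npz"))
g=at_z(p,321,267,.0905,True);print(g)
s=get_state();d=R.from_quat(s["orientation"]).inv().apply(g-s["tcp_pos"]);print(d*1000)
E
python3 go.py .5 .26 .24 66
```

```text
[0.49094115 0.26640604 0.0905    ]
[  1.32708166   0.26791047 -28.30652247]
[0.49204631 0.26561604 0.0621937 ] [ 0.45  0.39  2.07  0.    0.68 -0.69] shift [  -9.6   -1.7 -177.8] rotvec [ 0.    0.   -0.01]
```

carry_out(targets=[[0, 0, -20, 0, 0, 0, 30], [0, 0, -50, 0, 0, 0, 30], [0, 0, -90, 0, 0, 0, 30], [0, 0, -130, 0, 0, 0, 30], [0, 0, -155, 0, 0, 0, 30]])

```text
time_s: 12.65
tcp_pos: [0.4924, 0.2658, 0.2203]
orientation: [0.213, 0.977, 0.001, 0.001]
wrist_force: [-0.4, -0.2, -2.7]
width: 0.429
```

```bash
python3 go.py .4925 -.2152 .215 -23.4
```

```text
[0.49242092 0.26581284 0.22032934] [ 0.45  0.15  2.02  0.    0.97 -0.69] shift [-200.  -437.5    4.7] rotvec [ 0.003 -0.     1.55 ]
```

carry_out(targets=[[-10, -22, 0, 0, 0, 0.08, 30], [-28, -62, 0, 0, 0, 0.22, 30], [-50, -108, 0, 0, 0, 0.38, 30], [-72, -156, 0, 0, 0, 0.55, 30], [-94, -204, 0, 0, 0, 0.72, 30]])

```text
time_s: 13.28
tcp_pos: [0.4924, 0.0394, 0.2182]
orientation: [0.546, 0.838, 0.0, 0.001]
wrist_force: [0.6, 0.9, -2.3]
width: 0.433
```

```bash
python3 go.py .4925 -.2152 .215 -23.4
```

```text
[0.49241585 0.0393702  0.21823229] [ 0.03  0.04  2.14 -0.    0.96 -0.38] shift [-232.8 -103.     3.2] rotvec [ 0.001 -0.     0.825]
```

carry_out(targets=[[-46, -20, 0, 0, 0, 0.16, 30], [-94, -42, 0, 0, 0, 0.33, 30], [-142, -63, 0, 0, 0, 0.5, 30], [-190, -84, 2, 0, 0, 0.67, 30], [-220, -97, 3, 0, 0, 0.8, 30]])

```text
time_s: 13.9
tcp_pos: [0.494, -0.2017, 0.2152]
orientation: [0.829, 0.559, 0.0, 0.001]
wrist_force: [-0.3, 1.2, -2.8]
width: 0.432
```

carry_out(targets=[[0, 0, 0, 0, 0, 0, 30], [0, 0, 0, 0, 0, 0, 30], [0, 0, 0, 0, 0, 0, 30]])

```text
time_s: 14.28
tcp_pos: [0.4942, -0.1987, 0.2143]
orientation: [0.827, 0.562, 0.0, 0.0]
wrist_force: [0.1, -0.3, -0.8]
width: 0.43
```

```bash
python3 go.py .4925 -.2152 .18 -23.4;python3 look.py w9 gauge sleeve
```

```text
[ 0.4942158  -0.19866398  0.21427366] [-0.43  0.11  2.07  0.    0.96 -0.05] shift [-16.    4.5  34.3] rotvec [ 0.    -0.     0.032]
14.275 [ 0.4942158  -0.19866398  0.21427366] [[0.3674, 0.9301, 0.0002], [0.9301, -0.3674, -0.0], [0.0001, 0.0002, -1.0]] [ 0.12198054 -0.31211429 -0.78972757] 0.43030474508680205
[ 0.52181327 -0.12613115  0.38470766]
gauge [([283.5, 207.5, 359.1, 302.1], 0.96)]
sleeve [([302.7, 180.3, 347.4, 223.0], 0.73)]
```

View pics/w9.png

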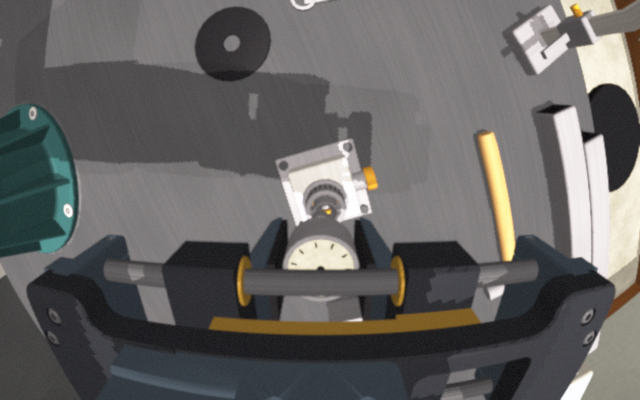

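carry_out(targets=[[-10, 3, 10, 0, 0, 0.03, 30], [-16, 4.5, 25, 0, 0, 0.03, 30], [-16, 4.5, 31, 0, 0, 0.03, 30], [-16, 4.5, 31, 0, 0, 0.03, 30], [-16, 4.5, 31, 0, 0, 0.03, 30]])

```text
time_s: 15.05
tcp_pos: [0.4927, -0.216, 0.1831]
orientation: [0.836, 0.549, 0.0, 0.0]
wrist_force: [0.7, 0.2, -1.9]
width: 0.43
```

```bash
python3 go.py .4925 -.2152 .17 -23.4;python3 look.py w10; python3 -c "
from bench import *
import cv2
a=cv2.imread('pics/w10.png')[130:300,230:420];cv2.imwrite('pics/w10c.png',cv2.resize(a,None,fx=4,fy=3.5,interpolation=cv2.INTER_CUBIC))
for n,c in (('scene',(110,200,260,350)),('top',(200,280,340,440))):
  g=get_image(n);cv2.imwrite(f'pics/{n}10c.png',cv2.resize(g['frame'][c[0]:c[1],c[2]:c[3]],None,fx=6,fy=6,interpolation=cv2.INTER_CUBIC))"
```

```text
[ 0.49265216 -0.21604153  0.18309801] [-0.46  0.17  2.08  0.    0.9  -0.05] shift [ 0.7 -0.5 13.1] rotvec [0.    0.    0.001]
15.05 [ 0.49265216 -0.21604153  0.18309801] [[0.3967, 0.918, 0.0002], [0.918, -0.3967, -0.0001], [-0.0, 0.0002, -1.0]] [ 0.70403514  0.23086856 -1.8802339 ] 0.4301210001766049
[ 0.52250949 -0.14443515  0.35347622]
```

View pics/w10c.png

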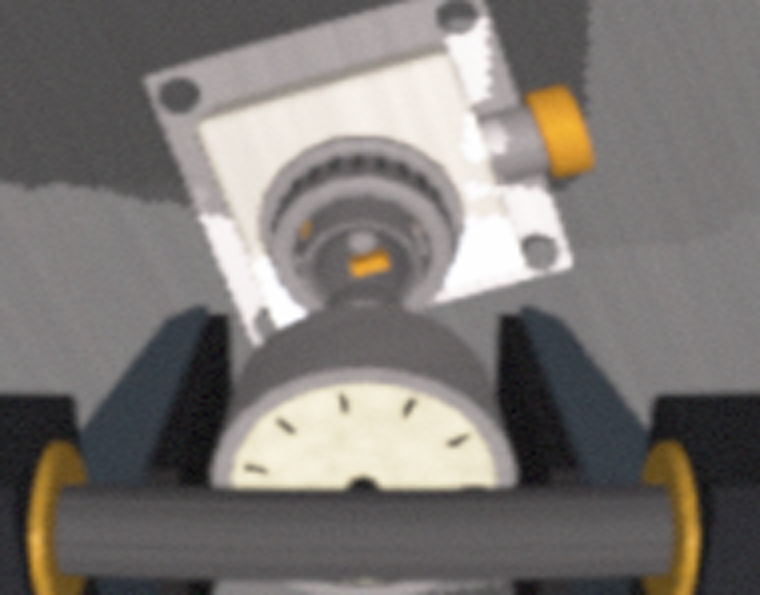

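View pics/scene10c.png

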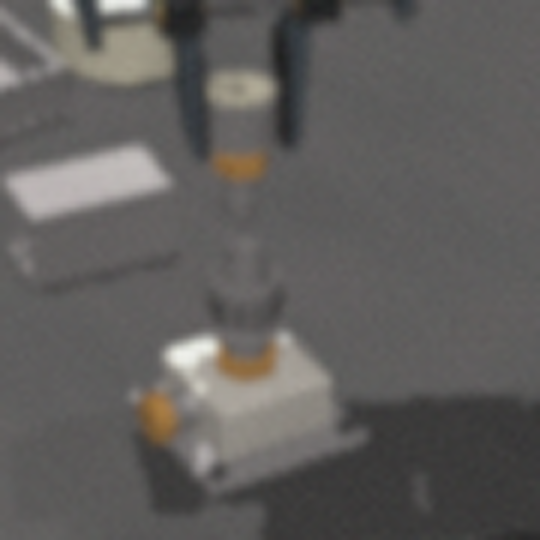

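```bash
python3 - <<'E'
from h import *
g=get_image("scene")
for z in [.045,.1,.115,.15,.17,.21]: print(z,((project(g,[.4928,-.2140,z])-[260,110])*6).round(1))
a=project(g,[.4928,-.2140,.1]);print((project(g,[.4938,-.2140,.1])-a)*6,(project(g,[.4928,-.2130,.1])-a)*6)
p=dict(np.load("w10.npz"))
for X in ([.4928,-.2140,.115],[.4928,-.2140,.1],[.4928,-.2140,.082]): print((project(p,X,True)-[230,130])*[4,3.5])
s=get_state();M=R.from_quat(s["orientation"])
for x in (0,1.3,3):
  for zz in (49.4,35,0,-28.3): print(x,zz,((project(p,s["tcp_pos"]+M.apply(np.array([x,.3,zz])/1000),True)-[230,130])*[4,3.5]).round(1))
E
```

```text
0.045 [244.8 360.2]
0.1 [243.5 277.1]
0.115 [243.1 253.7]
0.15 [242.2 197.8]
0.17 [241.6 164.9]
0.21 [240.5  97.4]
[-1.53641291  0.59253353] [1.03844251 0.8523215 ]
[363.38085376 272.44758969]
[363.29733869 253.86208495]
[363.20811415 234.06266978]
0 49.4 [369.1 307.4]
0 35 [369.5 331.1]
0 0 [370.7 402.8]
0 -28.3 [372.  481.5]
1.3 49.4 [369.1 301.7]
1.3 35 [369.5 325.1]
1.3 0 [370.7 396. ]
1.3 -28.3 [372.  473.9]
3 49.4 [369.1 294.2]
3 35 [369.5 317.2]
3 0 [370.7 386.9]
3 -28.3 [372.  463.7]
```

View pics/top10c.png

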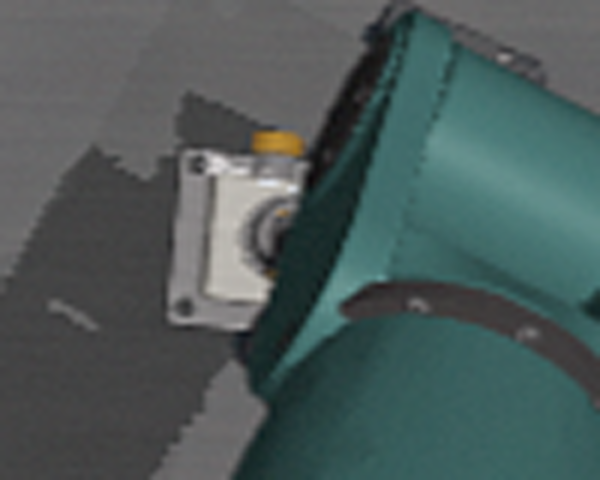

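Laterally the plug lines up with the coupler to within about 1 mm in both the wrist and scene views. Lowering slowly and watching the forces.

carry_out(targets=[[0.7, -0.3, 5, 0, 0, 0, 30], [0.7, -0.3, 10, 0, 0, 0, 30], [0.7, -0.3, 15, 0, 0, 0, 30], [0.7, -0.3, 18, 0, 0, 0, 30]])

```text
time_s: 15.75
tcp_pos: [0.4924, -0.2152, 0.1644]
orientation: [0.836, 0.549, -0.0, -0.0]
wrist_force: [-0.4, 0.7, -2.1]
width: 0.425
```

carry_out(targets=[[0, 0, 1.5, 0, 0, 0, 30], [0, 0, 3, 0, 0, 0, 30], [0, 0, 4, 0, 0, 0, 30]])

```text
time_s: 16.12
tcp_pos: [0.4926, -0.2153, 0.161]
orientation: [0.836, 0.549, 0.0, 0.0]
wrist_force: [0.1, 1.5, 1.5]
width: 0.429
```

carry_out(targets=[[0.8, 0, 0, 0, 0, 0, 30], [0.8, 0, 1, 0, 0, 0, 30]])

```text
time_s: 16.38
tcp_pos: [0.4929, -0.2145, 0.16]
orientation: [0.836, 0.549, 0.0, 0.0]
wrist_force: [0.1, 0.8, -1.0]
width: 0.43
```

carry_out(targets=[[0.3, 0, 1, 0, 0, 0, 30], [0.3, 0, 2, 0, 0, 0, 30], [0.3, 0, 3, 0, 0, 0, 30]])

```text
time_s: 16.75
tcp_pos: [0.4932, -0.2142, 0.157]
orientation: [0.836, 0.549, 0.0, 0.0]
wrist_force: [1.3, 3.1, 0.2]
width: 0.428
```

carry_out(targets=[[0.8, 0, 0, 0, 0, 0, 30], [0.8, 0, 1, 0, 0, 0, 30], [0.8, 0, 2, 0, 0, 0, 30]])

```text
time_s: 17.12
tcp_pos: [0.4932, -0.2135, 0.1548]
orientation: [0.836, 0.549, -0.0, -0.0]
wrist_force: [0.3, 1.0, -1.9]
width: 0.429
```

carry_out(targets=[[0.2, 0, 1.5, 0, 0, 0, 30], [0.3, 0, 3, 0, 0, 0, 30], [0.3, 0, 4, 0, 0, 0, 30]])

```text
time_s: 17.5
tcp_pos: [0.4932, -0.2133, 0.1507]
orientation: [0.836, 0.549, -0.0, -0.0]
wrist_force: [0.6, 1.7, -1.4]
width: 0.427
```

carry_out(targets=[[0.3, 0, 1.5, 0, 0, 0, 30], [0.3, 0, 3, 0, 0, 0, 30], [0.3, 0, 4, 0, 0, 0, 30]])

```text
time_s: 17.88
tcp_pos: [0.4934, -0.213, 0.1468]
orientation: [0.836, 0.549, -0.0, -0.0]
wrist_force: [0.4, 0.1, -1.9]
width: 0.431
```

carry_out(targets=[[0, 0, 1, 0, 0, 0, 30], [0, 0, 2, 0, 0, 0, 30], [0, 0, 3, 0, 0, 0, 30]], newtons=55)

```text
time_s: 18.25
tcp_pos: [0.4935, -0.213, 0.1439]
orientation: [0.836, 0.549, -0.0, 0.0]
wrist_force: [0.3, 0.6, -2.0]
width: 0.43
```

carry_out(targets=[[0, 0, 1, 0, 0, 0, 30], [0, 0, 2, 0, 0, 0, 30]])

```text
time_s: 18.5
tcp_pos: [0.4936, -0.213, 0.142]
orientation: [0.836, 0.549, 0.0, 0.0]
wrist_force: [-0.2, 0.1, 1.8]
width: 0.426
```

carry_out(targets=[[0, 0, 1, 0, 0, 0, 30], [0, 0, 2, 0, 0, 0, 30]])

```text
time_s: 18.75
tcp_pos: [0.4936, -0.213, 0.14]
orientation: [0.836, 0.549, 0.0, 0.0]
wrist_force: [-0.6, 0.7, 2.0]
width: 0.433
```

carry_out(targets=[[0, 0, 1, 0, 0, 0, 30], [0, 0, 2, 0, 0, 0, 30]])

```text
time_s: 19.0
tcp_pos: [0.4936, -0.2131, 0.1381]
orientation: [0.836, 0.549, 0.0, 0.0]
wrist_force: [-2.0, -0.2, 8.1]
width: 0.429
```

Spring valve met at TCP z ≈ 0.1425 and trip pin at ≈ 0.138, so the trip should come at ≈ 0.1335.

carry_out(targets=[[0, 0, 1, 0, 0, 0, 30], [0, 0, 2, 0, 0, 0, 30]])

```text
time_s: 19.25
tcp_pos: [0.4937, -0.2131, 0.1363]
orientation: [0.836, 0.549, 0.0, 0.0]
wrist_force: [-3.6, 1.5, 8.5]
width: 0.427
```

carry_out(targets=[[0, 0, 1, 0, 0, 0, 30], [0, 0, 1.7, 0, 0, 0, 30]])

```text
time_s: 19.5
tcp_pos: [0.4937, -0.213, 0.1346]
orientation: [0.836, 0.549, 0.0, 0.0]
wrist_force: [-0.6, 1.5, 7.9]
width: 0.429
```

carry_out(targets=[[0, 0, 0.6, 0, 0, 0, 30], [0, 0, 0.6, 0, 0, 0, 30]])

```text
time_s: 19.75
tcp_pos: [0.4937, -0.2131, 0.134]
orientation: [0.836, 0.549, 0.0, 0.0]
wrist_force: [-3.9, 1.9, 9.5]
width: 0.431
```

carry_out(targets=[[0, 0, 0.5, 0, 0, 0, 30], [0, 0, 0.5, 0, 0, 0, 30]])

```text
time_s: 20.0
tcp_pos: [0.4936, -0.2131, 0.1335]
orientation: [0.836, 0.549, 0.0, 0.0]
wrist_force: [-3.1, 1.3, 9.7]
width: 0.433
```

carry_out(targets=[[0, 0, 0.5, 0, 0, 0, 30], [0, 0, 0.5, 0, 0, 0, 30]])

```text
time_s: 20.25
tcp_pos: [0.4937, -0.2131, 0.1331]
orientation: [0.836, 0.549, 0.0, 0.0]
wrist_force: [-2.9, 0.8, 10.4]
width: 0.43
```

carry_out(targets=[[0, 0, 0.5, 0, 0, 0, 30], [0, 0, 0.5, 0, 0, 0, 30]])

```text
time_s: 20.5
tcp_pos: [0.4937, -0.2131, 0.1328]
orientation: [0.836, 0.549, 0.0, 0.0]
wrist_force: [-4.2, 1.9, 14.6]
width: 0.424
```

```bash
python3 look.py w11; python3 -c "
import cv2
a=cv2.imread('pics/w11.png')[130:300,230:420];cv2.imwrite('pics/w11c.png',cv2.resize(a,None,fx=4,fy=3.5,interpolation=cv2.INTER_CUBIC))"
```

```text
20.5 [ 0.49372921 -0.21309648  0.13282393] [[0.3967, 0.9179, 0.0001], [0.9179, -0.3967, -0.0001], [-0.0, 0.0002, -1.0]] [-4.23031208  1.91075766 14.56748176] 0.42420274773085104
[ 0.52360014 -0.14150072  0.30322786]
```

View pics/w11c.png

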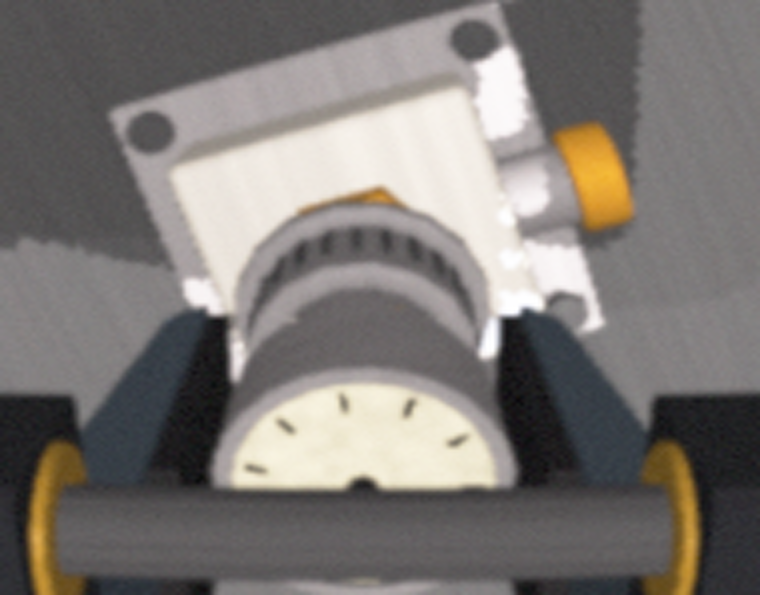

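```bash
python3 - <<'E'
from h import *
p=dict(np.load("w11.npz"));s=get_state();M=R.from_quat(s["orientation"])
a=np.array([.4932,-.2135]);tx=M.as_matrix()[:2,0]
pr=lambda r,z:((project(p,[*(a+tx*r),z],True)-[230,130])*[4,3.5]).round(1)
for f in (.085,.0743): print(f,"flange back",pr(.0245,f),"sleeve top back",pr(.02,f+.026))
q=dict(np.load("w10.npz"))
p=q
print("w10 caught", pr(.0245,.0743),pr(.02,.1003))
E
```

```text
0.085 flange back [365.4 200.8] sleeve top back [365.9 257.9]
0.0743 flange back [365.3 189. ] sleeve top back [365.7 242. ]
w10 caught [364.  133.6] [364.2 171.5]
```

The sleeve has sprung forward: flange edge is at crop row 205 and sleeve rim at row 260, where I predicted 201/258 for forward and 189/242 for caught. The force rise to 14.6 N fits the shoulder meeting the mouth. Easing up and releasing.

carry_out(targets=[[0, 0, -1, 0, 0, 0, 30], [0, 0, -1.8, 0, 0, 0, 30], [0, 0, -1.8, 0, 0, 0, 30]])

```text
time_s: 20.92
tcp_pos: [0.4937, -0.2131, 0.1344]
orientation: [0.836, 0.549, 0.0, 0.0]
wrist_force: [-3.0, 1.3, 8.8]
width: 0.431
```

carry_out(targets=[[0, -0.3, -0.6, 0, 0, 0, 30], [0, -0.3, -1, 0, 0, 0, 30]])

```text
time_s: 21.18
tcp_pos: [0.4934, -0.213, 0.1348]
orientation: [0.836, 0.549, 0.0, 0.0]
wrist_force: [3.3, -1.4, -4.4]
width: 0.429
```

The jaws hold: 0.4 mm of lift took the force from +8.8 to −4.4 N, so the plug is locked. Relaxing and releasing.

carry_out(targets=[[0, 0.1, 0.3, 0, 0, 0, 30], [0, 0.1, 0.3, 0, 0, 0, 44], [0, 0.1, 0.3, 0, 0, 0, 54], [0, 0.1, 0.3, 0, 0, 0, 64], [0, 0.1, 0.3, 0, 0, 0, 70]])

```text
time_s: 21.8
tcp_pos: [0.4932, -0.2129, 0.1346]
orientation: [0.836, 0.549, -0.0, -0.0]
wrist_force: [0.2, -0.0, 0.1]
width: 0.756
```

carry_out(targets=[[0, 0, 0, 0, 0, 0, 72], [0, 0, -10, 0, 0, 0, 72], [0, 0, -35, 0, 0, 0, 72], [0, 0, -70, 0, 0, 0, 72], [-30, 0, -110, 0, 0, 0, 72]])

```text
time_s: 22.42
tcp_pos: [0.4814, -0.2398, 0.2461]
orientation: [0.835, 0.55, -0.0, -0.0]
wrist_force: [0.3, -0.2, -0.3]
width: 0.791
```

carry_out(targets=[[-40, 0, -10, 0, 0, 0, 72], [-80, 0, -10, 0, 0, 0, 72], [-80, 0, -10, 0, 0, 0, 72], [-80, 0, -10, 0, 0, 0, 72], [-80, 0, -10, 0, 0, 0, 72]])

```text
time_s: 23.05
tcp_pos: [0.45, -0.3131, 0.2547]
orientation: [0.835, 0.55, 0.0, -0.0]
wrist_force: [0.1, 0.5, 0.1]
width: 0.789
```

```bash
python3 look.py w12 gauge coupler; python3 -c "
from bench import *
import cv2,numpy as np
a=cv2.imread('pics/w12.png')[40:220,220:440]
b=get_image('scene')['frame'];
A=cv2.resize(a,(400,327));B=cv2.resize(b[110:210,240:362],(400,327),interpolation=cv2.INTER_CUBIC)
cv2.imwrite('pics/f12.png',np.hstack([A,B]))
cv2.imwrite('pics/f12s.png',b)
"
```

```text
23.05 [ 0.44996802 -0.31311722  0.25467366] [[0.396, 0.9183, -0.0001], [0.9183, -0.396, 0.0002], [0.0001, -0.0001, -1.0]] [0.08953882 0.47468626 0.10094065] 0.7889070530138943
[ 0.47980477 -0.24151719  0.42509414]
gauge [([298.1, 49.7, 345.1, 99.5], 0.62)]
coupler [([274.2, 43.5, 371.5, 136.3], 0.77)]
```

View pics/f12.png

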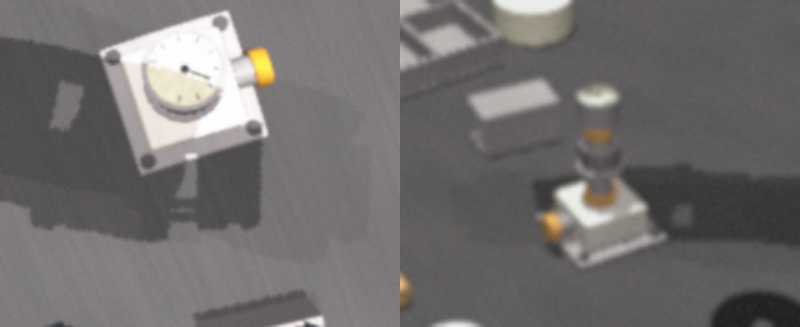

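View pics/f12s.png

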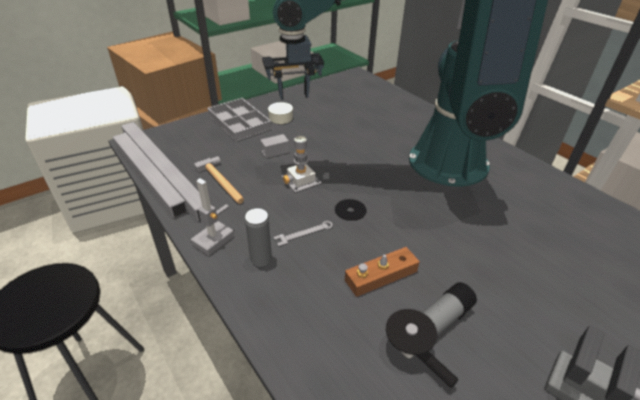

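The pictures show the gauge standing upright in the coupler (scene px 300,139), with the sleeve forward right under the brass hexagon. The blank and nozzle are still in the rack, and nothing else has moved.

```bash
python3 - <<'E'
from h import *
g=get_image("scene")
for z in (.1575,.1625,.172): print(z,project(g,[.4932,-.2135,z]))
print(get_state()["dq"].round(3)); print(sign_off())
E
```

```text
0.1575 [300.3125415  141.03046837]
0.1625 [300.29011661 139.66277053]
0.172 [300.24720903 137.0458292 ]
[-0.002  0.    -0.001  0.001  0.002 -0.   ]
the job is handed in; nothing more can be done
None
```

The gauge is plugged into the coupler and locked, and the job was handed in at about 23 s on the robot's clock.

- **Sleeve:** I pulled it straight down until the force peaked at 17.6 N and then fell. After I let go it stayed back on its catch.
- **Insertion:** I lowered the plug with small side corrections. I felt the spring valve, then the trip pin, then a rise to 14.6 N, which I took as the shoulder meeting the mouth, and stopped there.

**Last checks**
- **Sleeve forward:** its rim and flange rows in the wrist picture matched the forward position, not the caught one.
- **Locked:** a light upward pull met firm resistance, going from +8.8 N to -4.4 N over 0.4 mm.
- **Height:** the dial sits where a locked gauge should be, within about a pixel in the scene view.
- **Bench:** the blank and nozzle are still in the rack, and nothing else visibly moved. The gripper is open and clear.

**What disagreed**
- **Trip not felt:** I saw no clear drop in push force at the moment the sleeve tripped, so I judged the trip from the picture and the pull test.
- **Coupler position:** the top camera put it about 5 mm off the wrist camera in x. I used the wrist camera. The seated plug ended about 1 mm from that position.

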